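Hang the screw caddy inside the pine tote

ROBOT

A 7-joint arm with a two-finger parallel gripper is mounted at the origin on the work surface. World frame = base frame: x ahead of the robot, y to its left, z up, the work surface at z = 0. Lengths are in m, angles in rad, forces in N, time in s.
With the tool pointing down it reaches from about 0.35 to 0.9 m from the base axis. Payload 8.1 kg.
Tool frame: the origin (TCP) lies on the centre line of the jaws, within the pads' length; the fingertips stand arm.tips_ahead ahead of it and the grasp point (between the pads) lies 8 mm behind it (arm.tips_ahead is the distance from the TCP to the fingertips, in m); z points along the fingers, y is the direction in which the jaws open and shut (so a half turn about z gives the same grasp; the last joint's range is limited). The gripper opens to 92 mm and grips with 3 to 60 N. Pads are 19 mm wide; open, the fingers measure 130 mm over their backs; the gripper's body (75 mm by 190 mm) begins 47 mm behind the grasp point.
Start: joints at [1.162, 0.434, 0.025, 1.573, -0.012, 1.134, -0.075], TCP at [0.188, -0.596, 0.238] pointing down, gripper open.
Joint ranges: [-2.62, 2.62], [-0.44, 2.09], [-1.27, 1.32], [0.08, 2.57], [-1.32, 4.46], [0.12, 2], [-2.74, 2.74]. Speed limits (rad/s): [2.22, 2.22, 3.01, 3.01, 3.14, 3.14, 3.14].

INTERFACE

Orientations are given as a rotation vector (axis times angle).
In Python, from cell import arm gives the robot as it stands. The module is installed in compiled form; this text tells all that it offers.
- The arm moves only by the tool jog_arm, never from a script. Its argument "moves" is a list of rows, each an object with "twist": the turn, a rotation vector about the tool's x, y, z in units of 10 degrees (1.0 is 10 degrees), a list of three; "xyz": the shift along the tool's x, y, z in units of 60 mm (1.0 is 60 mm), a list of three; "grip": the closure, from -1 (fully open) to 1 (shut). A call has 1 to 5 rows; each row is the pose to reach, as a shift and turn from the pose commanded when the call began, along the tool's axes at that moment; what a row does not reach only later rows make up. A row lasts 1/8 s, in which the tool goes at most 62.5 mm and 10.7 degrees, less where a joint would pass 70% of its speed; a pose out of reach is approached as far as the arm can. A call with a gripper value outside its range is refused whole. The fingers move at their own pace and stop on an object; "force" is the grip in N (left out, the last holds). Time passes only in rows, so rows that repeat a pose let the fingers close. It gives the time, the measured TCP pose, the force and the opening at its end, in the units of the state.
- arm.observe(): the state, without advancing time (a new reading comes with each control period).
- arm.get_image(name): name is "scene" or "side" or "wrist"; returns the picture (480x640x3 uint8, blue, green, red); there is no depth.
- arm.camera_params(name): a dict with "mtx" (3x3 intrinsics, pixels), "T" (4x4, takes a point from camera to world coordinates); the wrist camera has in their place "T_tool_cam" (4x4, takes a point from camera to tool coordinates, whose origin is the TCP and whose axes are the flange's). Camera axes: x right, y down, z forward; pixel columns grow to the right and rows downward; lengths in m; the calibration is good to about 2 mm. The wrist camera is an equidistant fisheye: a pixel r from the principal point sees the ray r / f radians off the axis. A picture is of the moment at which its call begins: read the wrist's pose just before it. camera_params takes no time and is no camera call.
- arm.sign_off(): hands the job in, once; it reports no verdict.
The state is a dict: "clock": time; "joints": joint angles; "dq": joint speeds; "joint_efforts": joint torques, N m; "position": TCP position; "ee_rot": TCP orientation; "force": force on the tool from outside, world axes, zero at the start; "ft_torque": the same for the moment, N m; "width": opening from 0.0 (shut) to 1.0 (fully open).
Only numpy, scipy, OpenCV 4.12 (cv2) and the standard library are available. Lean on these libraries where they do the work, as an engineer would, in place of code of your own. Each camera call takes 0.05 s, during which the arm holds its last target. There are 200 camera calls.

TASK

Pick up the green screw caddy by its orange grip and hook its sprung lip over the robot-side wall of the pine tote, pocket inside, about 3 cm clear of the blue cleat, pressing it gently down until it is fully home on the rim. Then slide it along the rim, still home, until it butts against the blue cleat, hold it there with a light, steady push of about 10 N for half a second, and let go. Never push it with more than about 15 N, and leave the other things on the bench where they are.

Things in the scene. Friction and masses are not known exactly. Their poses are not given: they have to be found in the camera images.
- tote: Open pine box fixed to the bench, 220 (x) x 280 (y) x 130 mm high, walls 12 mm thick; origin: centre of its underside, on the bench. Rim 130 mm up, inner floor 12 mm up. The wall to hang on is its -x wall (the robot's side): inner face at x = -98 mm, middle at x = -104 mm. A base board 12 mm high sticks out 25 mm all round.
- stop_rim (a point): Marks the blue cleat, an upright bar 20 x 20 x 106 mm on the inner face of the -x wall, near its +y or -y end (a brown one at the other end, 170 to 224 mm away). Point: middle of the wall's top, level with the cleat's middle; cleat top 12 mm below the rim. Axes: the tote's. Caddy butted: its grip is 50 mm along the wall from here, towards the tote's middle.
- caddy_grip (a point): Centre of the caddy's orange grip block, 16 (x) x 40 (y) x 46 mm high. Axes: z up, +x from the hook to the pocket, y along the lip. The caddy is green sheet metal, 80 mm long in y, about 0.3 kg; its underside is 98 mm below this point. Home, this point is over the middle of the wall, 156 mm above the bench.
- caddy_hook (a point): Middle of the underside of the web that comes to rest on the rim, 26 mm below the grip's centre. The back plate, whose face lies 6 mm to +x of here, goes down 72 mm from the web and bears on the wall's inner face; the spring lip hangs at the -x side.
- lip (a joint): Steel spring lip of the hook, hinge angle (rad), 0 shut, up to 0.5. Its ridge, 18 mm below the web, leaves 9.5 mm to the back plate when shut; its flared tail ends 39 mm below the web, with a mouth of about 16 mm. Pushed straight down on the 12 mm wall it opens to about 0.14, under a push of 5 to 12 N. It then nips the wall: the weight alone does not seat the caddy, and it drags by 3 to 6 N when slid.
- caddy_pocket (a point): Middle of the caddy's open pocket (44 x 80 mm, 45 to 50 mm high): 28 mm to +x of the grip's centre and 73 mm below it.
- tape_measure: Black tape measure 70 x 40 x 65 mm, bystander; origin under its centre.
- tape_roll: Roll of masking tape, 100 mm across, 25 mm high, lying flat, bystander; origin under its centre.
- glue: Yellow glue bottle 56 mm across, 150 mm high, bystander; origin under its centre.
- driver: Screwdriver lying on the bench, bystander.
- offcut: Brown wood offcut 50 x 70 x 30 mm lying inside the tote, bystander; origin under its centre.
- muffs: Red ear defenders, bystander, about 75 mm high.
Mind the look-alikes: they are no part of the job. There is more than one size of the part that bears caddy_grip; the job needs the smallest.

How it is judged:
By the outcome, as a careful person would: the job done as asked, in the order asked, and still so for the second after the job is handed in, with the robot touching nothing.
It also fails if it takes over 58 s, if anything falls off the work surface, if the arm or the gripper's body presses on something with over 40 N, if the wrist force passes 120 N, or if a joint passes its speed limit or range.

## Working session

There is one attempt and no reset: what is moved stays moved. The work goes in short steps, Python scripts to look and compute and a tool call to move; the robot and the scene stay as the last step left them, time stands still between calls to the robot, and variables do not carry over. Pictures are saved under pics/ and viewed, about 8 in all and at most 12, crops included, and the job is handed in when it is done.

Besides the shell and the picture viewer there is one more tool, called after "Emit:" as name(argument=value, ...) on one line, values as JSON. jog_arm: Moves the arm, as the interface text tells. Its arguments: {"type":"object","properties":{"moves":{"type":"array","items":{"type":"object","properties":{"twist":{"type":"array","items":{"type":"number"}},"xyz":{"type":"array","items":{"type":"number"}},"grip":{"type":"number"}}}},"force":{"type":"number"}},"required":["moves"]}

```bash
mkdir -p pics; cat > h.py <<'E'
import numpy as np, cv2
from cell import arm
from scipy.spatial.transform import Rotation as R
def ray(name,u,v):
    p=arm.camera_params(name);K=p['mtx'];
    d=np.array([(u-K[0,2])/K[0,0],(v-K[1,2])/K[1,1],1.]);T=np.array(p['T']);return T[:3,3],T[:3,:3]@d
def onz(name,u,v,z):
    o,d=ray(name,u,v);return o+d*(z-o[2])/d[2]
def wray(u,v,s):
    p=arm.camera_params('wrist');K=p['mtx'];T=np.array(p['T_tool_cam'])
    a=np.array([(u-K[0,2])/K[0,0],(v-K[1,2])/K[1,1]]);r=np.linalg.norm(a)
    d=np.array([*(a/r*np.sin(r)),np.cos(r)]);Rt=R.from_rotvec(s['ee_rot']).as_matrix()
    return Rt@T[:3,3]+s['position'],Rt@T[:3,:3]@d
def wonz(u,v,s,z):
    o,d=wray(u,v,s);return o+d*(z-o[2])/d[2]
def wproj(P,s):
    p=arm.camera_params('wrist');K=p['mtx'];T=np.array(p['T_tool_cam']);Rt=R.from_rotvec(s['ee_rot']).as_matrix()
    q=T[:3,:3].T@(Rt.T@(np.array(P)-s['position'])-T[:3,3]);t=np.arctan2(np.hypot(*q[:2]),q[2]);a=q[:2]/np.hypot(*q[:2])*t
    return K[0,0]*a[0]+K[0,2],K[1,1]*a[1]+K[1,2]
def proj(name,P):
    p=arm.camera_params(name);T=np.linalg.inv(p['T']);q=T[:3,:3]@np.array(P)+T[:3,3];q=p['mtx']@q;return q[:2]/q[2]
E
python3 - <<'E'
from h import *
s=arm.observe();print({k:np.round(v,3) for k,v in s.items()},arm.tips_ahead)
for n in ['scene','side','wrist']:
    im=arm.get_image(n);cv2.imwrite(f'pics/{n}0.png',im);p=arm.camera_params(n);print(n,{k:np.round(v,3).tolist() for k,v in p.items()})
E
```

```text
{'clock': np.float64(0.0), 'joints': array([ 1.162,  0.435,  0.025,  1.574, -0.012,  1.134, -0.075]), 'dq': array([-0.   , -0.001,  0.   ,  0.001, -0.001, -0.003,  0.   ]), 'joint_efforts': array([-0.0000e+00, -6.6785e+01,  9.8500e-01, -3.1447e+01, -6.0000e-02,
        4.3000e-02,  0.0000e+00]), 'position': array([ 0.188, -0.596,  0.237]), 'ee_rot': array([-3.103e+00, -4.780e-01,  1.000e-03]), 'force': array([-0.017, -0.042,  0.139]), 'ft_torque': array([ 0.048, -0.021, -0.002]), 'width': np.float64(1.001)} 0.011
scene {'mtx': [[513.902, 0.0, 316.818], [0.0, 513.902, 245.287], [0.0, 0.0, 1.0]], 'T': [[-0.515, 0.586, -0.625, 1.192], [0.857, 0.363, -0.366, 0.386], [0.012, -0.724, -0.689, 0.855], [0.0, 0.0, 0.0, 1.0]]}
side {'mtx': [[518.988, 0.0, 318.822], [0.0, 518.988, 244.583], [0.0, 0.0, 1.0]], 'T': [[-0.702, -0.44, 0.56, -0.158], [-0.712, 0.426, -0.558, 0.609], [0.007, -0.79, -0.613, 0.819], [0.0, 0.0, 0.0, 1.0]]}
wrist {'mtx': [[371.648, 0.0, 317.631], [0.0, 371.648, 239.499], [0.0, 0.0, 1.0]], 'T_tool_cam': [[-0.001, -0.955, -0.297, 0.081], [1.0, -0.001, -0.0, 0.0], [-0.0, -0.297, 0.955, -0.147], [0.0, 0.0, 0.0, 1.0]]}
```

View pics/scene0.png

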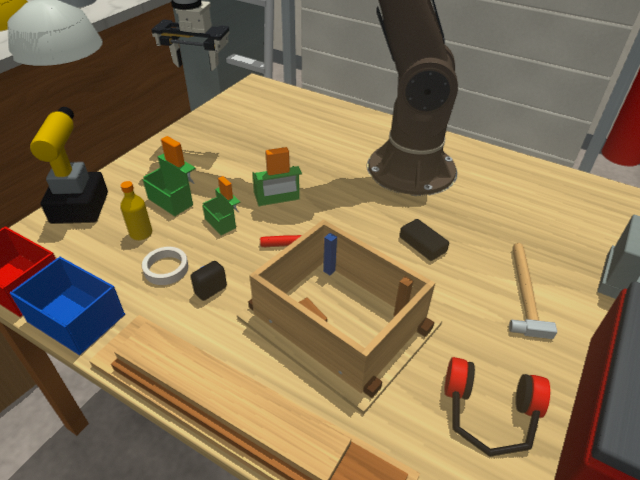

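View pics/side0.png

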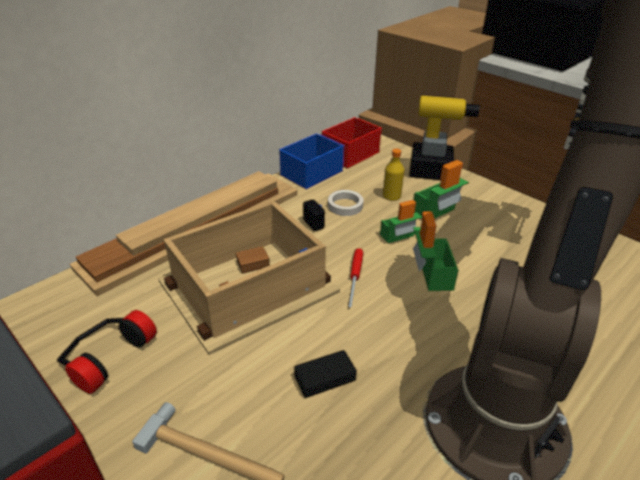

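Scene picture: three caddies, with orange grips at (172,152), (226,188) and (277,160). The tote is centred near (343,300), the blue cleat is at (330,253), and the brown cleat is at (403,297). Side picture: the grips are at (452,173), (407,210) and (428,230). Scene (226,188), which is side (407,210), looks smallest. I'll measure all three.

```bash
python3 - <<'E'
from h import *
from scipy.optimize import least_squares
B={}
for n in ['scene','side']:
    im=cv2.imread(f'pics/{n}0.png');h=cv2.cvtColor(im,cv2.COLOR_BGR2HSV)
    m=cv2.inRange(h,(7,170,110),(17,255,255))
    c,_=cv2.findContours(m,0,2);B[n]=[]
    for k in c:
        if cv2.contourArea(k)>80:
            r=cv2.minAreaRect(k);x=cv2.boundingRect(k);M=cv2.moments(k);cc=(M['m10']/M['m00'],M['m01']/M['m00']);B[n].append(cc);print(n,np.round(cc),cv2.contourArea(k),x)
    b=cv2.inRange(h,(105,100,50),(125,255,255));c,_=cv2.findContours(b,0,2)
    for k in c:
        if cv2.contourArea(k)>80: print(n,'blue',cv2.boundingRect(k),k[:,0].tolist() if cv2.contourArea(k)<1500 else '')
for a in B['scene']:
  for b in B['side']:
    o1,d1=ray('scene',*a);o2,d2=ray('side',*b);d1/=np.linalg.norm(d1);d2/=np.linalg.norm(d2)
    t=np.linalg.lstsq(np.c_[d1,-d2],o2-o1,rcond=None)[0];p,q=o1+t[0]*d1,o2+t[1]*d2
    if np.linalg.norm(p-q)<.02: print(np.round(a),np.round(b),np.round((p+q)/2,3),'gap',round(np.linalg.norm(p-q),4))
# tote rim rough corners, scene
for n,l in {'scene':[(324,225),(251,277),(365,356),(434,288)],'side':[(275,205),(165,240),(209,289),(326,255)]}.items():
  for u,v in l: print(n,u,v,np.round(onz(n,u,v,.13),3))
im=cv2.imread('pics/scene0.png');cv2.imwrite('pics/crop1.png',np.hstack([cv2.resize(im[120:245,130:310],None,fx=2.2,fy=2.2*1,interpolation=2),cv2.resize(cv2.imread('pics/side0.png')[150:300,370:480],(396*110//150*150//150,275))]))
E
```

```text
scene [361. 468.] 1037.0 (332, 443, 61, 37)
scene [219. 428.] 892.0 (123, 368, 184, 112)
scene [126. 186.] 93.0 (121, 181, 12, 12)
scene [225. 187.] 196.5 (218, 176, 15, 24)
scene [277. 161.] 513.5 (266, 147, 23, 28)
scene [172. 151.] 414.0 (161, 136, 23, 31)
scene blue (10, 257, 115, 98) 
side [429. 227.] 228.5 (423, 211, 13, 35)
side [407. 209.] 199.5 (400, 200, 16, 20)
side [452. 172.] 325.5 (443, 159, 20, 29)
side blue (280, 134, 63, 54) 
[225. 187.] [429. 227.] [ 0.403 -0.349  0.05 ] gap 0.007
[225. 187.] [407. 209.] [ 0.45  -0.306  0.1  ] gap 0.0023
[277. 161.] [429. 227.] [ 0.336 -0.231  0.139] gap 0.0017
[277. 161.] [407. 209.] [ 0.382 -0.2    0.179] gap 0.0055
[172. 151.] [452. 172.] [ 0.439 -0.476  0.14 ] gap 0.0011
scene 324 225 [ 0.473 -0.018  0.13 ]
scene 251 277 [ 0.677 -0.06   0.13 ]
scene 365 356 [0.722 0.208 0.13 ]
scene 434 288 [0.519 0.25  0.13 ]
side 275 205 [ 0.655 -0.052  0.13 ]
side 165 240 [0.717 0.212 0.13 ]
side 209 289 [0.52  0.234 0.13 ]
side 326 255 [ 0.436 -0.004  0.13 ]
```

View pics/crop1.png

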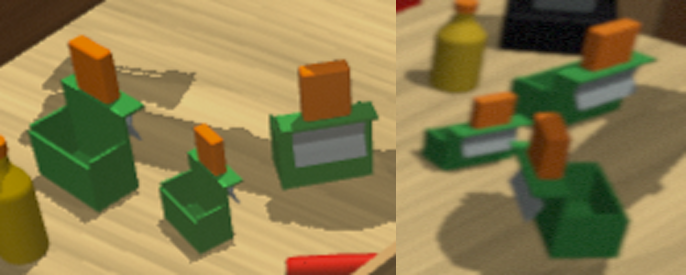

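Grips triangulate to heights of 0.100 m at scene (225,187), and about 0.14 m at both (277,161) and (172,151). The first has the smallest grip and matches the 98 mm given, so that is the one; the crop confirms it. Next I'll work out its yaw, then take a close look from above.

```bash
python3 - <<'E'
from h import *
im=cv2.imread('pics/scene0.png');h=cv2.cvtColor(im,cv2.COLOR_BGR2HSV)
m=cv2.inRange(h,(45,80,20),(80,255,255));c,_=cv2.findContours(m,0,2)
for k in c:
    if cv2.contourArea(k)>80 and 195<k[:,0,0].mean()<245: print(cv2.approxPolyDP(k,2,True)[:,0].tolist())
# web level edge of lip plate z=.074
a,b=onz('scene',216,188,.074),onz('scene',239,202,.074);print(a,b,np.linalg.norm(b-a),np.degrees(np.arctan2(*(b-a)[1::-1])))
f=onz('scene',218,234,0);g=onz('scene',236,222,0);print('bottom',f,g)
print('glue',onz('scene',138,236,0))
s=arm.observe();Rt=R.from_rotvec(s['ee_rot']).as_matrix();print(Rt)
t=np.array([.45,-.306,.30]);print(Rt.T@(t-s['position'])/.06)
E
```

```text
[[218, 187], [215, 189], [217, 196], [203, 203], [205, 218], [221, 234], [235, 227], [232, 205], [239, 201], [233, 195], [232, 199], [227, 200], [219, 193]]
[ 0.43904015 -0.34788107  0.074     ] [ 0.45317702 -0.26578855  0.074     ] 0.08330086123059866 80.22912035918841
bottom [ 0.51051266 -0.29513895  0.        ] [ 0.45137461 -0.28511996  0.        ]
glue [ 6.18838441e-01 -4.56163420e-01 -1.11022302e-16]
[[ 9.53647333e-01  3.00926129e-01 -4.79129270e-04]
 [ 3.00926489e-01 -9.53646654e-01  1.14347059e-03]
 [-1.12819846e-04 -1.23465037e-03 -9.99999231e-01]]
[ 5.61704181 -3.29090642 -1.04450994]
```

The caddy's lip runs at 80° and measures 83 mm against a true 80, so its yaw is about -10° with the pocket towards +x. That nearly matches the tote. I'll grip across the 40 mm (y) so the gripper body stays clear of the larger caddies.

Emit:
jog_arm(moves=[{"xyz": [1, -0.6, -1], "twist": [0, 0, 0.6], "grip": -1}, {"xyz": [1.9, -1.1, -1], "twist": [0, 0, 1.2], "grip": -1}, {"xyz": [2.7, -1.6, -1], "twist": [0, 0, 1.8], "grip": -1}, {"xyz": [3.5, -2.1, -1], "twist": [0, 0, 2.4], "grip": -1}, {"xyz": [4.3, -2.5, -1], "twist": [0, 0, 2.75], "grip": -1}])

```text
clock: 0.78
position: [0.3879, -0.3756, 0.2979]
ee_rot: [3.129, -0.278, 0.0]
force: [0.8, -2.2, -0.1]
width: 0.999
```

```bash
python3 - <<'E'
from h import *
s=arm.observe();Rt=R.from_rotvec(s['ee_rot']).as_matrix();print(s['clock'],s['position'],Rt.round(3))
print(Rt.T@(np.array([.45,-.306,.29])-s['position'])/.06)
E
```

```text
0.775 [ 0.38788136 -0.37562707  0.29790743] [[ 0.984 -0.176  0.   ]
 [-0.176 -0.984 -0.   ]
 [ 0.     0.    -1.   ]]
[ 0.81452589 -1.3248092   0.1315748 ]
```

Emit:
jog_arm(moves=[{"xyz": [0.4, -0.7, 0.1], "grip": -1}, {"xyz": [0.8, -1.3, 0.1], "grip": -1}, {"xyz": [0.8, -1.3, 0.1], "grip": -1}, {"xyz": [0.8, -1.3, 0.1], "grip": -1}])

```text
invalid input at $.moves[0]: expected keys twist, xyz, grip
```

```bash
python3 - <<'E'
from h import *
s=arm.observe();im=arm.get_image('wrist');cv2.imwrite('pics/w1.png',im);np.save('w1.npy',s)
print(s['clock'],s['position'],s['width'])
h=cv2.cvtColor(im,cv2.COLOR_BGR2HSV)
m=cv2.inRange(h,(5,150,90),(17,255,255));c,_=cv2.findContours(m,0,2)
for k in c:
    if cv2.contourArea(k)>150:
        p=cv2.approxPolyDP(k,3,True)[:,0];print('org',p.tolist(),[wonz(*q,s,.123)[:2].round(3).tolist() for q in p])
m=cv2.inRange(h,(105,100,50),(125,255,255));c,_=cv2.findContours(m,0,2)
for k in c:
    if cv2.contourArea(k)>50:
        p=cv2.approxPolyDP(k,3,True)[:,0];print('blue',p.tolist(),[wonz(*q,s,.118)[:2].round(3).tolist() for q in p])
E
```

```text
0.775 [ 0.38788136 -0.37562707  0.29790743] 0.9991929301389221
org [[179, 288], [166, 286], [152, 313], [153, 319]] [[0.344, -0.227], [0.348, -0.213], [0.32, -0.186], [0.313, -0.184]]
org [[206, 155], [207, 169], [239, 174], [248, 170], [246, 156], [224, 151]] [[0.464, -0.289], [0.451, -0.287], [0.441, -0.315], [0.443, -0.324], [0.455, -0.325], [0.464, -0.306]]
org [[396, 131], [398, 157], [460, 157], [458, 133]] [[0.454, -0.457], [0.431, -0.455], [0.423, -0.513], [0.445, -0.514]]
blue [[130, 0], [129, 15], [137, 27], [143, 23], [138, 20], [139, 25], [134, 24]] [[0.635, -0.239], [0.619, -0.236], [0.603, -0.243], [0.605, -0.249], [0.61, -0.245], [0.604, -0.245], [0.607, -0.24]]
```

View pics/w1.png

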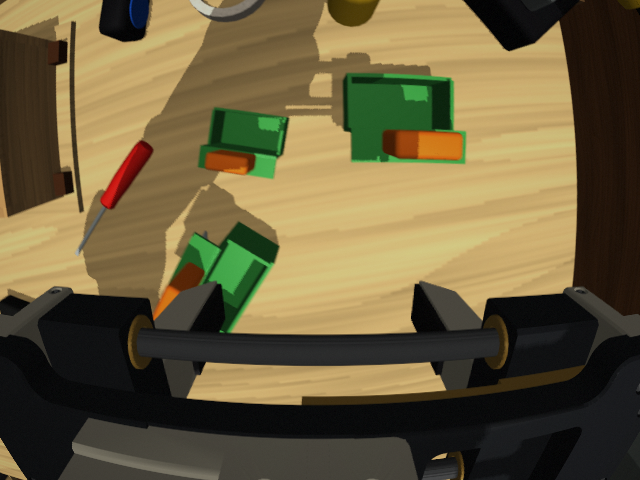

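The wrist view, taken before the refused move, shows the small caddy at (240,145) with its grip at (228,162). The larger caddies are at (405,120) and (215,280). The grip still sits at about (0.452,-0.306). I'll redo the move with the full set of keys.

Emit:
jog_arm(moves=[{"xyz": [0.4, -0.7, 0.1], "twist": [0, 0, 0], "grip": -1}, {"xyz": [0.8, -1.3, 0.1], "twist": [0, 0, 0], "grip": -1}, {"xyz": [0.8, -1.3, 0.1], "twist": [0, 0, 0], "grip": -1}, {"xyz": [0.8, -1.3, 0.1], "twist": [0, 0, 0], "grip": -1}])

```text
clock: 1.32
position: [0.4472, -0.3095, 0.2915]
ee_rot: [3.129, -0.273, -0.001]
force: [-0.2, -0.2, -0.4]
width: 0.999
```

```bash
python3 - <<'E'
from h import *
s=arm.observe();im=arm.get_image('wrist');cv2.imwrite('pics/w2.png',im)
print(s['clock'],s['position'],s['width'])
h=cv2.cvtColor(im,cv2.COLOR_BGR2HSV)
for nm,lo,hi,z in [('org',(5,150,90),(17,255,255),.123),('green',(45,80,20),(80,255,255),.074)]:
  m=cv2.inRange(h,lo,hi);c,_=cv2.findContours(m,0,2)
  for k in c:
    if cv2.contourArea(k)>150:
        p=cv2.approxPolyDP(k,3,True)[:,0];print(nm,[(q.tolist(),wonz(*q,s,z)[:2].round(3).tolist()) for q in p])
E
```

```text
1.325 [ 0.44724531 -0.30946669  0.29151025] 0.9985968225384331
org [([230, 378], [0.291, -0.185]), ([248, 386], [0.278, -0.202]), ([264, 365], [0.304, -0.227]), ([236, 364], [0.309, -0.198]), ([233, 368], [0.305, -0.193]), ([233, 364], [0.31, -0.194])]
org [([264, 309], [0.37, -0.244]), ([256, 332], [0.346, -0.229]), ([275, 332], [0.343, -0.248]), ([277, 317], [0.359, -0.254])]
org [([295, 197], [0.471, -0.294]), ([290, 220], [0.452, -0.286]), ([332, 225], [0.441, -0.322]), ([330, 202], [0.462, -0.323])]
org [([465, 185], [0.458, -0.447]), ([487, 196], [0.444, -0.469]), ([482, 218], [0.424, -0.462]), ([486, 221], [0.42, -0.466]), ([536, 221], [0.411, -0.524]), ([539, 217], [0.415, -0.528]), ([540, 199], [0.433, -0.529]), ([509, 187], [0.449, -0.493])]
org [([15, 99], [0.641, -0.016]), ([12, 133], [0.607, -0.003]), ([31, 136], [0.594, -0.032]), ([29, 100], [0.632, -0.038])]
org [([446, 2], [0.625, -0.456]), ([453, 22], [0.605, -0.458]), ([450, 26], [0.602, -0.454]), ([461, 28], [0.6, -0.465]), ([473, 20], [0.607, -0.478]), ([474, 8], [0.619, -0.482]), ([468, 0], [0.627, -0.478])]
gree
[... 368 characters left out ...]
16])]
green [([285, 147], [0.514, -0.289]), ([272, 212], [0.452, -0.264]), ([288, 214], [0.447, -0.279]), ([294, 195], [0.465, -0.289]), ([330, 200], [0.454, -0.324]), ([334, 222], [0.43, -0.324]), ([347, 225], [0.425, -0.336]), ([357, 161], [0.488, -0.356])]
green [([408, 122], [0.519, -0.413]), ([407, 170], [0.471, -0.405]), ([431, 185], [0.452, -0.428]), ([431, 214], [0.422, -0.425]), ([472, 214], [0.414, -0.472]), ([459, 204], [0.427, -0.457]), ([459, 190], [0.442, -0.459]), ([464, 183], [0.449, -0.465]), ([505, 184], [0.441, -0.514]), ([530, 193], [0.427, -0.547]), ([530, 184], [0.437, -0.548]), ([515, 179], [0.445, -0.528]), ([518, 136], [0.492, -0.536]), ([514, 128], [0.501, -0.532])]
```

View pics/w2.png

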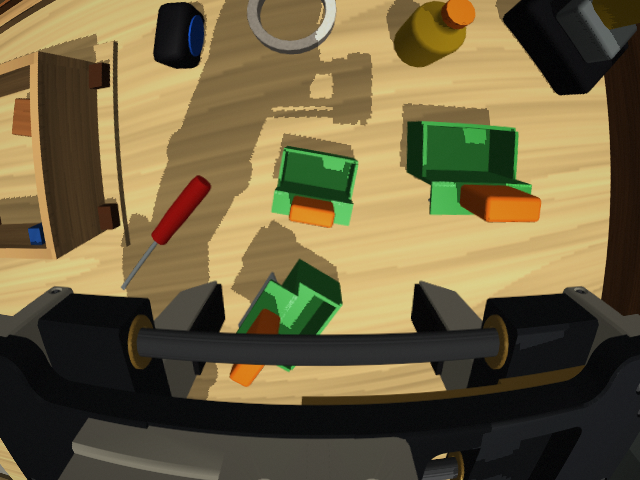

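The smallest caddy is centred at (315,185) with its grip at (311,212). The web and pocket edges give a yaw of about -20°, at a finer resolution than the scene view. The grip centre is about (0.453,-0.306), within 3 mm of the triangulated point. I'll turn another 9.5° and descend.

Emit:
jog_arm(moves=[{"xyz": [0.05, -0.04, 0.8], "twist": [0, 0, 0.5], "grip": -1}, {"xyz": [0.08, -0.07, 1.6], "twist": [0, 0, 0.95], "grip": -1}, {"xyz": [0.08, -0.07, 2.3], "twist": [0, 0, 0.95], "grip": -1}, {"xyz": [0.08, -0.07, 2.8], "twist": [0, 0, 0.95], "grip": -1}, {"xyz": [0.08, -0.07, 3.25], "twist": [0, 0, 0.95], "grip": -1}])

```text
clock: 2.0
position: [0.4519, -0.307, 0.0955]
ee_rot: [3.095, -0.535, -0.001]
force: [0.1, -0.4, -0.5]
width: 0.998
```

```bash
python3 - <<'E'
from h import *
s=arm.observe();im=arm.get_image('wrist');cv2.imwrite('pics/w3.png',im)
print(s['clock'],s['position'],s['force'],np.degrees(2*np.arctan2(s['ee_rot'][1],s['ee_rot'][0])))
print('TCP',wproj(s['position'],s))
h=cv2.cvtColor(im,cv2.COLOR_BGR2HSV)
for nm,lo,hi,z in [('org',(5,150,90),(17,255,255),.123),('green',(45,80,20),(80,255,255),.074)]:
  m=cv2.inRange(h,lo,hi);c,_=cv2.findContours(m,0,2)
  for k in c:
    x=k[:,0,0].mean()
    if cv2.contourArea(k)>400 and 200<x<440:
        p=cv2.approxPolyDP(k,4,True)[:,0];print(nm,[(q.tolist(),wonz(*q,s,z)[:2].round(3).tolist()) for q in p])
E
```

```text
2.0 [ 0.45192513 -0.30699099  0.09553619] [ 0.13802491 -0.44412404 -0.48364003] -19.623474756351825
TCP (np.float64(317.3909169295691), np.float64(314.31481946210033))
org [([262, 331], [0.466, -0.29]), ([363, 333], [0.453, -0.325]), ([354, 290], [0.471, -0.328]), ([347, 285], [0.474, -0.326]), ([276, 285], [0.482, -0.302])]
green [([284, 404], [0.388, -0.263]), ([300, 404], [0.385, -0.272]), ([302, 395], [0.392, -0.276]), ([383, 394], [0.375, -0.321]), ([377, 374], [0.392, -0.322]), ([352, 366], [0.403, -0.31]), ([304, 366], [0.412, -0.285])]
green [([242, 187], [0.515, -0.292]), ([244, 261], [0.481, -0.279]), ([235, 278], [0.474, -0.271]), ([238, 318], [0.452, -0.263]), ([264, 319], [0.447, -0.276]), ([276, 283], [0.464, -0.29]), ([344, 283], [0.453, -0.321]), ([355, 289], [0.448, -0.326]), ([362, 320], [0.429, -0.324]), ([389, 319], [0.425, -0.337]), ([393, 280], [0.446, -0.345]), ([385, 264], [0.456, -0.344]), ([386, 187], [0.492, -0.355]), ([375, 178], [0.498, -0.352]), ([255, 177], [0.517, -0.3])]
```

View pics/w3.png

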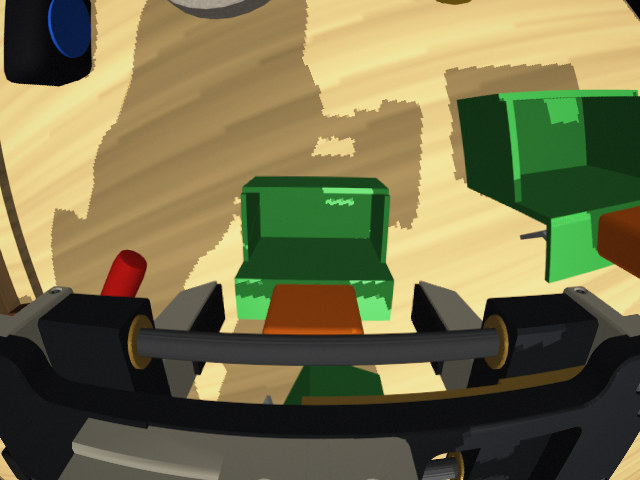

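The caddy is square to the jaws: the web edge runs from (238,318) to (389,319). The grip at (312,310) lies between the fingers, about 2 to 3 mm off centre. Closing now.

Emit:
jog_arm(force=45, moves=[{"xyz": [-0.03, 0, 0], "twist": [0, 0, 0], "grip": 1}, {"xyz": [-0.03, 0, 0], "twist": [0, 0, 0], "grip": 1}, {"xyz": [-0.03, 0, 0], "twist": [0, 0, 0], "grip": 1}, {"xyz": [-0.03, 0, 0], "twist": [0, 0, 0], "grip": 1}, {"xyz": [-0.03, 0, 0], "twist": [0, 0, 0], "grip": 1}])

```text
clock: 2.68
position: [0.4518, -0.305, 0.0971]
ee_rot: [3.096, -0.531, 0.001]
force: [1.2, -0.4, -0.6]
width: 0.504
```

Emit:
jog_arm(moves=[{"xyz": [0, 0, -0.3], "twist": [0, 0, 0], "grip": 1}, {"xyz": [0, 0, -1], "twist": [0, 0, 0], "grip": 1}, {"xyz": [0, 0, -2], "twist": [0, 0, 0], "grip": 1}, {"xyz": [0, 0, -3], "twist": [0, 0, 0], "grip": 1}, {"xyz": [0, 0, -3.6], "twist": [0, 0, 0], "grip": 1}])

```text
clock: 3.3
position: [0.4519, -0.3051, 0.3158]
ee_rot: [3.095, -0.531, 0.004]
force: [-0.1, -1.1, -2.7]
width: 0.431
```

```bash
python3 - <<'E'
from h import *
s=arm.observe();print(s['clock'],s['position'],s['force'],s['ft_torque'],s['width'],s['joints'].round(2))
im=arm.get_image('scene');cv2.imwrite('pics/scene1.png',cv2.resize(im[60:400,180:460],None,fx=1.75,fy=1.75,interpolation=2))
cv2.imwrite('pics/scene1f.png',im);im=arm.get_image('wrist');cv2.imwrite('pics/w4.png',im)
E
```

```text
3.3 [ 0.4518962  -0.30506367  0.31576792] [-0.09045115 -1.0976535  -2.72750311] [0.02009001 0.04471145 0.00098692] 0.43084637194903164 [ 0.52  0.25 -0.03  1.65  0.01  1.24 -1.42]
```

View pics/scene1.png

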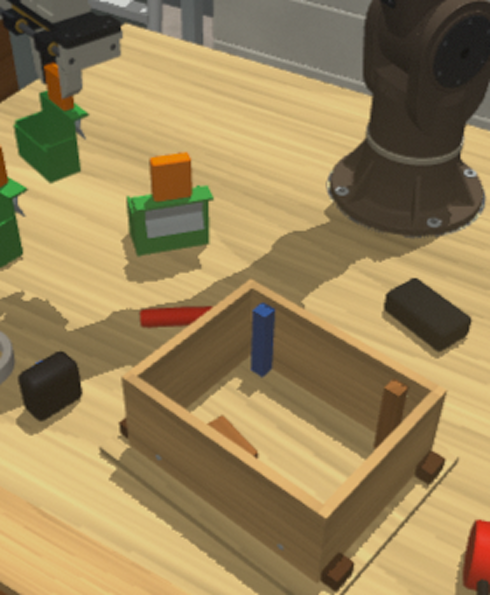

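The caddy is held: the weight reading is 2.7 N, the width is 39.6 mm, and the grip shows at crop (60,85). The blue cleat's top is at crop (263,310). The fingers finished closing during the lift, so I need the grip's offset in the hand, and the tote pose as well.

```bash
python3 - <<'E'
from h import *
im=cv2.imread('pics/w4.png');h=cv2.cvtColor(im,cv2.COLOR_BGR2HSV)
m=cv2.inRange(h,(45,80,20),(80,255,255));c,_=cv2.findContours(m,0,2)
for k in c:
    x=k[:,0,0].mean()
    if cv2.contourArea(k)>400 and 200<x<440:
        print('green',cv2.approxPolyDP(k,4,True)[:,0].tolist())
m=cv2.inRange(h,(5,150,90),(17,255,255));c,_=cv2.findContours(m,0,2)
for k in c:
    x=k[:,0,0].mean()
    if cv2.contourArea(k)>400 and 200<x<440: print('org',cv2.approxPolyDP(k,4,True)[:,0].tolist())
cv2.imwrite('pics/cmp.png',np.hstack([cv2.imread('pics/w3.png')[160:350,200:420],im[160:350,200:420]]))
E
```

```text
green [[250, 180], [244, 289], [266, 281], [276, 287], [281, 271], [305, 270], [352, 271], [360, 287], [369, 281], [391, 290], [393, 268], [385, 253], [390, 189], [377, 173], [268, 171]]
org [[281, 273], [271, 333], [363, 333], [365, 314], [353, 273]]
org [[405, 1], [411, 21], [423, 21], [432, 13], [431, 0]]
```

Emit:
jog_arm(moves=[{"xyz": [0, -0.9, 0], "twist": [0, 0, -0.5], "grip": 1}, {"xyz": [0, -1.8, 0], "twist": [0, 0, -1], "grip": 1}, {"xyz": [0, -2.6, 0], "twist": [0, 0, -1], "grip": 1}, {"xyz": [0, -2.6, 0], "twist": [0, 0, -1], "grip": 1}, {"xyz": [0, -2.6, 0], "twist": [0, 0, -1], "grip": 1}])

```text
clock: 4.03
position: [0.5029, -0.1583, 0.3116]
ee_rot: [3.131, -0.26, -0.003]
force: [-0.3, -0.4, -2.8]
width: 0.434
```

```bash
python3 - <<'E'
from h import *
import pickle
s=arm.observe();pickle.dump(s,open('s5.pkl','wb'));im=arm.get_image('wrist');cv2.imwrite('pics/w5.png',im)
print(s['clock'],s['position'],s['width'],np.degrees(2*np.arctan2(s['ee_rot'][1],s['ee_rot'][0])))
E
```

```text
4.025 [ 0.50288598 -0.15827826  0.31156036] 0.43413615436948444 -9.482960661915808
```

View pics/w5.png

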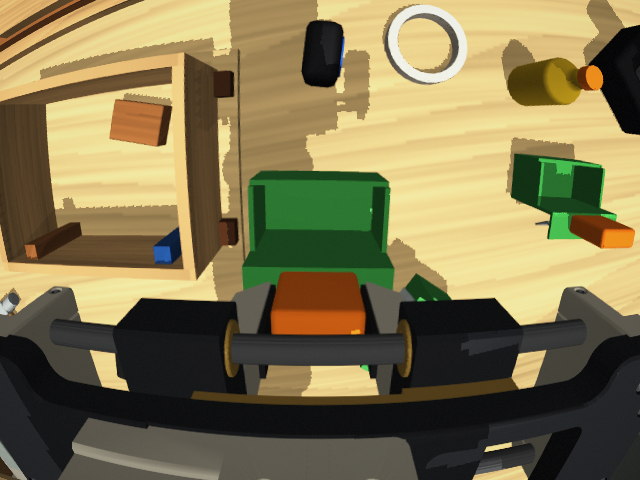

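The wrist view shows the tote's near (-x,-y) rim corner at about (195,279), its far corner at (182,53), and the blue cleat at (168,245). The caddy is square in the hand. Compared with the earlier view, the grip slipped down about 9 mm relative to the hand and moved about 2 mm in x. I'll compute the tote from these corners.

```bash
python3 - <<'E'
from h import *
import pickle
s=pickle.load(open('s5.pkl','rb'))
A=wonz(195,279,s,.13);Bq=wonz(182,53,s,.13);print('corner -x-y',A,'+x-y',Bq,np.linalg.norm(A-Bq),np.degrees(np.arctan2(*(Bq-A)[1::-1])))
for q in [(5,270),(100,276),(4,262),(100,265),(177,264),(180,230),(155,262)]: print(q,wonz(*q,s,.13)[:2].round(4), 'clt',wonz(*q,s,.118)[:2].round(4))
im=cv2.imread('pics/w5.png');h=cv2.cvtColor(im,cv2.COLOR_BGR2HSV)
m=cv2.inRange(h,(105,120,40),(125,255,255));c,_=cv2.findContours(m,0,2)
for k in c:
    if cv2.contourArea(k)>60:
        p=cv2.approxPolyDP(k,2,True)[:,0];print('blue',[(q.tolist(),wonz(*q,s,.118)[:2].round(3).tolist()) for q in p])
m=cv2.inRange(h,(45,80,20),(80,255,255));c,_=cv2.findContours(m,0,2)
for k in c:
    x=k[:,0,0].mean()
    if cv2.contourArea(k)>400 and 200<x<440: print('green',cv2.approxPolyDP(k,3,True)[:,0].tolist())
E
```

```text
corner -x-y [ 0.46101536 -0.02723459  0.13      ] +x-y [ 0.67601784 -0.0635818   0.13      ] 0.21805317986180425 -9.595405057681454
(5, 270) [0.5077 0.2459] clt [0.5049 0.2611]
(100, 276) [0.4798 0.086 ] clt [0.476  0.0954]
(4, 262) [0.5182 0.242 ] clt [0.5158 0.2571]
(100, 265) [0.4921 0.0809] clt [0.4888 0.0901]
(177, 264) [ 0.4795 -0.0126] clt [ 0.4758 -0.0068]
(180, 230) [ 0.513  -0.0259] clt [ 0.5104 -0.0206]
(155, 262) [0.4853 0.0113] clt [0.4817 0.0179]
blue [([178, 228], [0.513, -0.019]), ([153, 246], [0.499, 0.015]), ([156, 263], [0.48, 0.017]), ([171, 263], [0.478, -0.0]), ([179, 255], [0.485, -0.012])]
green [[406, 286], [415, 301], [450, 299], [416, 274]]
green [[249, 181], [250, 251], [242, 266], [243, 289], [266, 281], [276, 287], [283, 270], [352, 271], [360, 287], [369, 281], [392, 288], [393, 267], [385, 253], [389, 188], [377, 173], [261, 171]]
```

The tote agrees: its short side measures 218 mm against 220, and its yaw is -9.7°. The cleat's middle is about 37 mm from the corner, so stop_rim is at about (0.473,0.008), the 30 mm-clear grip spot at about (0.487,0.087), and the butted grip at about (0.4815,0.057). I'll go above the start, biased 2 mm to +x because the mouth is only open on that side.

Emit:
jog_arm(moves=[{"xyz": [-0.2, -0.8, 0], "twist": [0, 0, 0], "grip": 1}, {"xyz": [-0.4, -1.7, 0], "twist": [0, 0, 0], "grip": 1}, {"xyz": [-0.6, -2.6, 0], "twist": [0, 0, 0], "grip": 1}, {"xyz": [-0.8, -3.4, 0], "twist": [0, 0, 0], "grip": 1}, {"xyz": [-0.91, -4, 0], "twist": [0, 0, 0], "grip": 1}])

```text
clock: 4.7
position: [0.4889, 0.0885, 0.3125]
ee_rot: [3.131, -0.261, -0.0]
force: [1.2, 0.3, -1.7]
width: 0.434
```

Emit:
jog_arm(moves=[{"xyz": [0, 0, 0.4], "twist": [0, 0, 0.02], "grip": 1}, {"xyz": [0, 0, 0.8], "twist": [0, 0, 0.02], "grip": 1}, {"xyz": [0, 0, 0.9], "twist": [0, 0, 0.02], "grip": 1}, {"xyz": [0, 0, 0.9], "twist": [0, 0, 0.02], "grip": 1}])

```text
clock: 5.2
position: [0.4894, 0.087, 0.2587]
ee_rot: [3.13, -0.268, -0.001]
force: [-0.5, -0.2, -2.0]
width: 0.43
```

```bash
python3 - <<'E'
from h import *
import pickle
s=arm.observe();pickle.dump(s,open('s6.pkl','wb'));im=arm.get_image('wrist');cv2.imwrite('pics/w6.png',im)
i2=arm.get_image('side');cv2.imwrite('pics/side6.png',i2);cv2.imwrite('pics/scene6.png',arm.get_image('scene'))
print(s['clock'],s['position'],s['width'],np.degrees(2*np.arctan2(s['ee_rot'][1],s['ee_rot'][0])),s['force'],s['ft_torque'])
E
```

```text
5.2 [0.48942848 0.0869553  0.25874802] 0.4300461684902175 -9.776136647282238 [-0.52366831 -0.21471335 -2.03518082] [0.07563384 0.04252453 0.01378854]
```

View pics/w6.png

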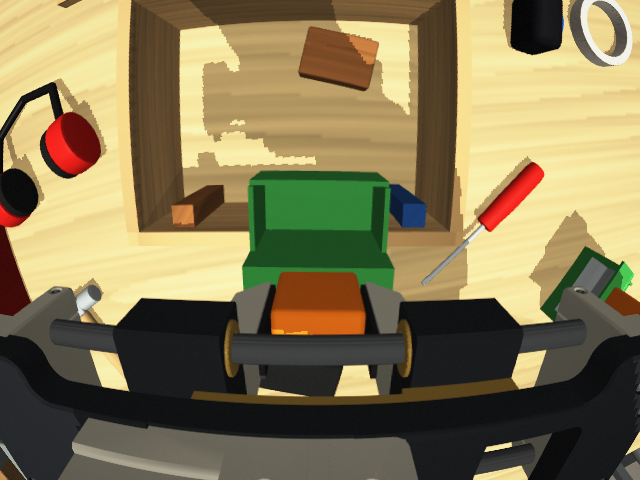

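The wrist view shows the caddy above the wall. The near rim's inner edge runs along row ~233 and its outer edge along row ~245. Blue cleat top is at (412,218), brown at (183,215), and the web's +x top edge runs from (242,266) to (393,267). Next I'll measure the rim edges, cleat and web in tool coordinates.

```bash
python3 - <<'E'
from h import *
import pickle
s=pickle.load(open('s6.pkl','rb'));Rt=R.from_rotvec(s['ee_rot']).as_matrix()
im=cv2.imread('pics/w6.png');g=cv2.cvtColor(im,cv2.COLOR_BGR2GRAY).astype(float)
tl=lambda P:(Rt.T@(P-s['position'])*1e3).round(1)
for u in [150,165,180,200,215,230,400,420,430,440]:
    col=g[222:256,u-2:u+3].mean(1);d=np.diff(col);a=d.argmax();b=d.argmin()
    print(u,222.5+a,round(d[a]),222.5+b,round(d[b]),'in',tl(wonz(u,222.5+a,s,.13)),'out',tl(wonz(u,222.5+b,s,.13)))
h=cv2.cvtColor(im,cv2.COLOR_BGR2HSV);m=cv2.inRange(h,(105,120,40),(125,255,255));c,_=cv2.findContours(m,0,2)
for k in c:
    if cv2.contourArea(k)>60 and k[:,0,0].mean()<450: print('blue',[(q.tolist(),tl(wonz(*q,s,.118)).tolist()) for q in cv2.approxPolyDP(k,2,True)[:,0]])
m=cv2.inRange(h,(45,80,20),(80,255,255));c,_=cv2.findContours(m,0,2)
for k in c:
    if cv2.contourArea(k)>2000: print('green',cv2.approxPolyDP(k,3,True)[:,0].tolist())
for p,q,L in [((242,266),(393,267),.08),((283,271),(352,271),.04),((249,181),(389,188),.08)]:
    o,d1=wray(*p,s);_,d2=wray(*q,s);r=L/np.linalg.norm(d1-d2);print(p,q,tl(o+r*d1),tl(o+r*d2))
E
```

```text
150 231.5 73 250.5 -3 in [   2.3 -138.7  128.7] out [ -14.3 -141.2  128.7]
165 231.5 75 222.5 -4 in [   2.2 -124.7  128.7] out [   9.8 -123.8  128.7]
180 231.5 75 223.5 -19 in [   2.1 -111.2  128.7] out [   8.8 -110.5  128.7]
200 231.5 71 227.5 -6 in [  2.  -93.8 128.7] out [  5.3 -93.5 128.7]
215 231.5 69 227.5 -6 in [  1.9 -81.1 128.7] out [  5.2 -80.8 128.7]
230 231.5 68 227.5 -4 in [  1.9 -68.7 128.7] out [  5.1 -68.5 128.7]
400 231.5 27 250.5 -4 in [  1.6  65.1 128.8] out [-14.2  66.1 128.8]
420 231.5 25 248.5 -3 in [  1.6  81.5 128.8] out [-12.6  82.7 128.8]
430 231.5 26 226.5 -3 in [  1.7  90.  128.8] out [  5.8  89.6 128.8]
440 231.5 24 252.5 -2 in [  1.7  98.5 128.8] out [-16.2 100.3 128.8]
blue [([390, 185], [36.5, 57.7, 140.8]), ([390, 211], [15.3, 58.6, 140.8]), ([400, 224], [4.5, 67.5, 140.8]), ([423, 226], [2.9, 87.3, 140.8]), ([425, 204], [21.5, 87.7, 140.8]), ([399, 185], [36.6, 65.0, 140.8])]
green [[250, 179], [250, 252], [242, 266], [244, 289], [266, 281], [276, 287], [279, 273], [284, 270], [352, 271], [360, 287], [369, 281], [392, 288], [393, 267], [385, 253], [388, 181], [377, 173], [261, 171]]
(242, 266) (393, 267) [ 10.1 -39.8  33.5] [ 9.5 40.2 33.3]
(283, 271) (352, 271) [ -0.  -19.8  51.8] [-0.1 20.2 51.8]
(249, 181) (389, 188) [ 51.2 -38.8  61. ] [47.2 41.1 60. ]
```

View pics/side6.png

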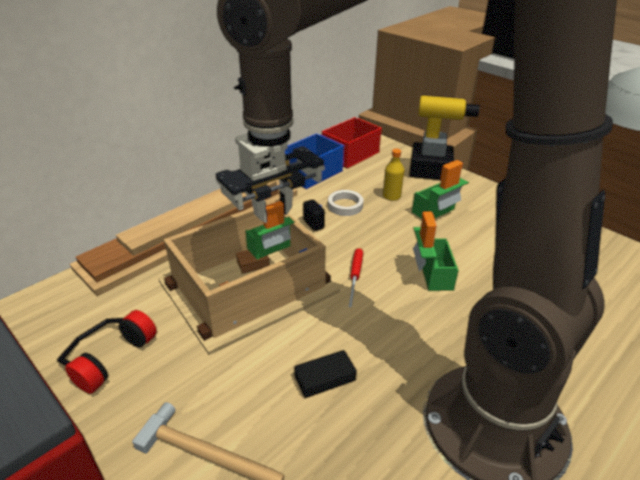

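In tool coordinates, the rim's inner edge is at x = 1.9 mm and the back-plate face at about 7 mm, so the gap is about 5 mm; I want about 2 mm. The cleat's near face is at y = 67.5 mm against the caddy's end at 40 mm, so it is 27 mm clear. The grip centre is about 10 mm below the TCP, so home should be at a TCP height of about 0.166. I'll shift -3 mm in x and -3 mm in y, then lower to just above the ridge contact.

Emit:
jog_arm(moves=[{"xyz": [-0.05, -0.05, 0], "twist": [0, 0, 0], "grip": 1}, {"xyz": [-0.05, -0.05, 0.2], "twist": [0, 0, 0], "grip": 1}, {"xyz": [-0.05, -0.05, 0.5], "twist": [0, 0, 0], "grip": 1}, {"xyz": [-0.05, -0.05, 0.75], "twist": [0, 0, 0], "grip": 1}, {"xyz": [-0.05, -0.05, 0.75], "twist": [0, 0, 0], "grip": 1}])

```text
clock: 5.98
position: [0.4859, 0.0911, 0.2123]
ee_rot: [3.13, -0.265, -0.004]
force: [0.3, -0.4, -3.2]
width: 0.431
```

Emit:
jog_arm(moves=[{"xyz": [0, 0, 0.1], "twist": [0, 0, 0], "grip": 1}, {"xyz": [0, 0, 0.2], "twist": [0, 0, 0], "grip": 1}, {"xyz": [0, 0, 0.3], "twist": [0, 0, 0], "grip": 1}, {"xyz": [0, 0, 0.3], "twist": [0, 0, 0], "grip": 1}])

```text
clock: 6.48
position: [0.4865, 0.0912, 0.1952]
ee_rot: [3.13, -0.265, -0.001]
force: [0.5, 0.1, -2.8]
width: 0.433
```

```bash
python3 - <<'E'
from h import *
import pickle
s=arm.observe();print(s['clock'],s['position'],s['force'],s['ft_torque'])
im=arm.get_image('wrist');cv2.imwrite('pics/w7.png',im);im2=arm.get_image('side');cv2.imwrite('pics/side7.png',im2)
cv2.imwrite('pics/v7.png',np.vstack([im[150:350,130:460],cv2.resize(im2[180:280,225:390],None,fx=2,fy=2,interpolation=2)]))
E
```

```text
6.475 [0.48649825 0.09123591 0.19524511] [ 0.4912872   0.08316641 -2.82651785] [ 0.09310717  0.08549971 -0.03103254]
```

View pics/v7.png

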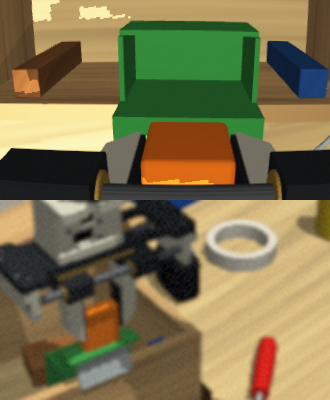

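The pocket is inside and the lip's tail is outside the wall, already below the rim, with no contact force. I'll press down in small steps.

Emit:
jog_arm(moves=[{"xyz": [0, 0, 0.05], "twist": [0, 0, 0], "grip": 1}, {"xyz": [0, 0, 0.1], "twist": [0, 0, 0], "grip": 1}, {"xyz": [0, 0, 0.15], "twist": [0, 0, 0], "grip": 1}, {"xyz": [0, 0, 0.2], "twist": [0, 0, 0], "grip": 1}])

```text
clock: 7.08
position: [0.4865, 0.0916, 0.1837]
ee_rot: [-3.13, 0.265, 0.001]
force: [-4.7, 1.1, 4.7]
width: 0.432
```

Emit:
jog_arm(moves=[{"xyz": [0, 0, 0.04], "twist": [0, 0, 0], "grip": 1}, {"xyz": [0, 0, 0.08], "twist": [0, 0, 0], "grip": 1}])

```text
clock: 7.32
position: [0.4858, 0.0916, 0.1783]
ee_rot: [3.13, -0.264, -0.003]
force: [-5.2, 0.7, -0.5]
width: 0.433
```

Emit:
jog_arm(moves=[{"xyz": [-0.02, 0, 0.05], "twist": [0, 0, 0], "grip": 1}, {"xyz": [-0.02, 0, 0.1], "twist": [0, 0, 0], "grip": 1}])

```text
clock: 7.58
position: [0.4854, 0.0917, 0.1727]
ee_rot: [3.13, -0.265, -0.0]
force: [-4.1, 1.7, -0.1]
width: 0.432
```

Emit:
jog_arm(moves=[{"xyz": [-0.01, 0, 0.03], "twist": [0, 0, 0], "grip": 1}, {"xyz": [-0.01, 0, 0.05], "twist": [0, 0, 0], "grip": 1}])

```text
clock: 7.82
position: [0.4853, 0.0917, 0.1699]
ee_rot: [-3.13, 0.265, -0.001]
force: [-3.7, 0.8, 1.2]
width: 0.43
```

Emit:
jog_arm(moves=[{"xyz": [-0.01, 0, 0.02], "twist": [0, 0, 0], "grip": 1}, {"xyz": [-0.02, 0, 0.03], "twist": [0, 0, 0], "grip": 1}])

```text
clock: 8.07
position: [0.4849, 0.0918, 0.1685]
ee_rot: [-3.13, 0.265, -0.003]
force: [0.4, -0.7, 2.2]
width: 0.427
```

Emit:
jog_arm(moves=[{"xyz": [-0.01, 0, 0.02], "twist": [0, 0, 0], "grip": 1}, {"xyz": [-0.01, 0, 0.03], "twist": [0, 0, 0], "grip": 1}])

```text
clock: 8.32
position: [0.4847, 0.0918, 0.167]
ee_rot: [-3.13, 0.265, -0.005]
force: [4.0, -2.1, 4.2]
width: 0.43
```

Emit:
jog_arm(moves=[{"xyz": [0.01, 0, 0.01], "twist": [0, 0, 0], "grip": 1}, {"xyz": [0.01, 0, 0.02], "twist": [0, 0, 0], "grip": 1}])

```text
clock: 8.57
position: [0.4848, 0.0919, 0.1655]
ee_rot: [-3.13, 0.265, -0.003]
force: [4.8, -1.5, 5.1]
width: 0.429
```

Emit:
jog_arm(moves=[{"xyz": [0, 0, 0.01], "twist": [0, 0, 0], "grip": 1}, {"xyz": [0, 0, 0.02], "twist": [0, 0, 0], "grip": 1}])

```text
clock: 8.82
position: [0.4848, 0.0918, 0.1646]
ee_rot: [-3.13, 0.265, -0.003]
force: [1.6, -2.1, 14.5]
width: 0.432
```

The force rose sharply between 0.1655 and 0.1646, against an expected home height of 0.163 to 0.166, so the web is on the rim. Backing off the press slightly.

Emit:
jog_arm(moves=[{"xyz": [0, 0, -0.02], "twist": [0, 0, 0], "grip": 1}, {"xyz": [0, 0, -0.02], "twist": [0, 0, 0], "grip": 1}])

```text
clock: 9.07
position: [0.4847, 0.0918, 0.1648]
ee_rot: [-3.13, 0.265, -0.002]
force: [7.7, -1.3, -3.5]
width: 0.43
```

```bash
python3 - <<'E'
from h import *
s=arm.observe();print(s['clock'],s['position'],s['force'],s['ft_torque'],np.degrees(2*np.arctan2(s['ee_rot'][1],s['ee_rot'][0])))
a=arm.get_image('side');b=arm.get_image('scene');w=arm.get_image('wrist');cv2.imwrite('pics/w8.png',w)
cv2.imwrite('pics/v8.png',np.hstack([cv2.resize(a[185:285,230:350],(480,400),interpolation=2),cv2.resize(w[150:350,230:430],(300,400))]))
h=cv2.cvtColor(w,cv2.COLOR_BGR2HSV);m=cv2.inRange(h,(105,120,40),(125,255,255));c,_=cv2.findContours(m,0,2)
Rt=R.from_rotvec(s['ee_rot']).as_matrix()
for k in c:
    if cv2.contourArea(k)>60 and k[:,0,0].mean()<470: print('blue',[(q.tolist(),(Rt.T@(wonz(*q,s,.118)-s['position'])*1e3).round(1).tolist()) for q in cv2.approxPolyDP(k,2,True)[:,0]])
E
```

```text
9.075 [0.48468665 0.09180321 0.16476328] [ 7.671034   -1.34028082 -3.48182719] [ 0.08069949 -1.83413038  0.48454813] 350.317204538647
blue [([406, 196], [45.2, 48.1, 46.8]), ([405, 217], [33.5, 48.2, 46.8]), ([443, 260], [8.1, 73.0, 46.7]), ([472, 260], [7.8, 91.7, 46.7]), ([475, 228], [27.4, 91.1, 46.7]), ([426, 196], [45.4, 59.4, 46.8])]
```

View pics/v8.png

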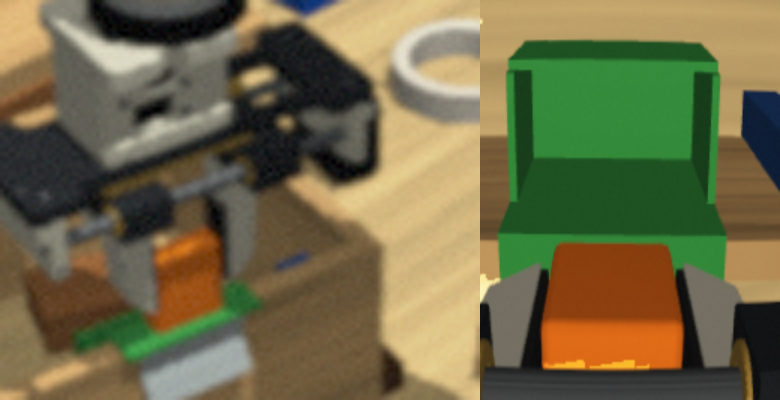

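The side view shows the web flat on the rim with the lip outside; the pocket hangs inside, about 33 mm clear of the cleat. I'll relieve the sideways load and keep a light down-bias before sliding.

Emit:
jog_arm(moves=[{"xyz": [0.015, 0, 0.005], "twist": [0, 0, 0], "grip": 1}, {"xyz": [0.015, 0, 0.005], "twist": [0, 0, 0], "grip": 1}])

```text
clock: 9.48
position: [0.4848, 0.0918, 0.1646]
ee_rot: [-3.13, 0.265, 0.0]
force: [4.5, 0.6, 0.8]
width: 0.431
```

Emit:
jog_arm(moves=[{"xyz": [0, 0.03, 0], "twist": [0, 0, 0], "grip": 1}, {"xyz": [0, 0.06, 0], "twist": [0, 0, 0], "grip": 1}])

```text
clock: 9.72
position: [0.4845, 0.0901, 0.1648]
ee_rot: [-3.128, 0.263, -0.001]
force: [5.6, 6.5, -3.5]
width: 0.433
```

Emit:
jog_arm(moves=[{"xyz": [0.01, 0.04, 0.006], "twist": [0, 0, 0], "grip": 1}, {"xyz": [0.01, 0.08, 0.006], "twist": [0, 0, 0], "grip": 1}, {"xyz": [0.01, 0.12, 0.006], "twist": [0, 0, 0], "grip": 1}])

```text
clock: 10.1
position: [0.4835, 0.0834, 0.1647]
ee_rot: [-3.128, 0.262, -0.001]
force: [2.6, 8.3, 1.6]
width: 0.428
```

Emit:
jog_arm(moves=[{"xyz": [0, 0.04, 0], "twist": [0, 0, 0], "grip": 1}, {"xyz": [0, 0.08, 0], "twist": [0, 0, 0], "grip": 1}, {"xyz": [0, 0.12, 0], "twist": [0, 0, 0], "grip": 1}])

```text
clock: 10.48
position: [0.4823, 0.0763, 0.1647]
ee_rot: [-3.128, 0.262, -0.001]
force: [3.1, 7.5, 1.9]
width: 0.431
```

Emit:
jog_arm(moves=[{"xyz": [0, 0.04, 0], "twist": [0, 0, 0], "grip": 1}, {"xyz": [0, 0.08, 0], "twist": [0, 0, 0], "grip": 1}, {"xyz": [0, 0.12, 0], "twist": [0, 0, 0], "grip": 1}, {"xyz": [0, 0.16, 0], "twist": [0, 0, 0], "grip": 1}])

```text
clock: 10.98
position: [0.4807, 0.0669, 0.1647]
ee_rot: [-3.128, 0.262, -0.001]
force: [3.3, 8.0, 2.2]
width: 0.434
```

Emit:
jog_arm(moves=[{"xyz": [0, 0.02, 0], "twist": [0, 0, 0], "grip": 1}, {"xyz": [0, 0.04, 0], "twist": [0, 0, 0], "grip": 1}])

```text
clock: 11.22
position: [0.4803, 0.0645, 0.1647]
ee_rot: [-3.128, 0.262, -0.0]
force: [3.0, 7.7, 2.2]
width: 0.432
```

Emit:
jog_arm(moves=[{"xyz": [0, 0.02, 0], "twist": [0, 0, 0], "grip": 1}, {"xyz": [0, 0.04, 0], "twist": [0, 0, 0], "grip": 1}])

```text
clock: 11.48
position: [0.4799, 0.0622, 0.1647]
ee_rot: [-3.128, 0.262, -0.0]
force: [2.4, 8.5, 1.8]
width: 0.431
```

Emit:
jog_arm(moves=[{"xyz": [0, 0.02, 0], "twist": [0, 0, 0], "grip": 1}])

```text
clock: 11.6
position: [0.4797, 0.061, 0.1647]
ee_rot: [-3.128, 0.262, -0.001]
force: [1.2, 8.1, 1.3]
width: 0.431
```

Emit:
jog_arm(moves=[{"xyz": [0, 0.015, 0], "twist": [0, 0, 0], "grip": 1}])

```text
clock: 11.72
position: [0.4795, 0.0601, 0.1647]
ee_rot: [-3.128, 0.262, -0.0]
force: [2.9, 8.3, 1.6]
width: 0.431
```

Emit:
jog_arm(moves=[{"xyz": [0, 0.015, 0], "twist": [0, 0, 0], "grip": 1}])

```text
clock: 11.85
position: [0.4794, 0.0596, 0.1647]
ee_rot: [-3.127, 0.262, -0.001]
force: [2.7, 9.3, 1.4]
width: 0.429
```

Emit:
jog_arm(moves=[{"xyz": [0, 0.01, 0], "twist": [0, 0, 0], "grip": 1}])

```text
clock: 11.98
position: [0.4794, 0.0595, 0.1648]
ee_rot: [-3.127, 0.261, -0.001]
force: [2.9, 11.8, 1.6]
width: 0.435
```

It has butted: motion stopped at y = 0.0595 and the force is rising. I'll nudge slightly and hold for more than half a second.

Emit:
jog_arm(moves=[{"xyz": [0, 0.003, 0], "twist": [0, 0, 0], "grip": 1}, {"xyz": [0, 0.003, 0], "twist": [0, 0, 0], "grip": 1}])

```text
clock: 12.22
position: [0.4794, 0.0595, 0.1647]
ee_rot: [-3.126, 0.26, -0.001]
force: [3.9, 11.2, 1.9]
width: 0.433
```

Emit:
jog_arm(moves=[{"xyz": [0, 0, 0], "twist": [0, 0, 0], "grip": 1}, {"xyz": [0, 0, 0], "twist": [0, 0, 0], "grip": 1}, {"xyz": [0, 0, 0], "twist": [0, 0, 0], "grip": 1}])

```text
clock: 12.6
position: [0.4794, 0.0596, 0.1648]
ee_rot: [-3.127, 0.26, -0.001]
force: [3.9, 10.8, 1.8]
width: 0.432
```

```bash
python3 - <<'E'
from h import *
s=arm.observe();print(s['clock'],s['position'],s['force'],s['ft_torque'])
w=arm.get_image('wrist');cv2.imwrite('pics/w9.png',w)
h=cv2.cvtColor(w,cv2.COLOR_BGR2HSV);Rt=R.from_rotvec(s['ee_rot']).as_matrix()
m=cv2.inRange(h,(105,120,40),(125,255,255));c,_=cv2.findContours(m,0,2)
for k in c:
    if cv2.contourArea(k)>60 and k[:,0,0].mean()<470: print('blue',[(q.tolist(),(Rt.T@(wonz(*q,s,.118)-s['position'])*1e3).round(1).tolist()) for q in cv2.approxPolyDP(k,2,True)[:,0]])
E
```

```text
12.6 [0.47938158 0.05955546 0.1647646 ] [ 3.90202472 10.81358451  1.757137  ] [ 2.80173053 -0.62364851  0.42403882]
blue [([391, 197], [44.5, 39.7, 46.6]), ([387, 251], [13.9, 39.0, 46.6]), ([392, 261], [7.9, 42.3, 46.6]), ([421, 261], [7.7, 59.4, 46.5]), ([424, 230], [26.2, 59.6, 46.5])]
```

The push is steady at about 11 N. The cleat's middle is 50.9 mm from the grip, against 50 when butted. I'll hold another half second with slightly more push, since the rim drag takes part of it, then open.

Emit:
jog_arm(moves=[{"xyz": [0, 0.007, 0], "twist": [0, 0, 0], "grip": 1}, {"xyz": [0, 0.007, 0], "twist": [0, 0, 0], "grip": 1}, {"xyz": [0, 0.007, 0], "twist": [0, 0, 0], "grip": 1}, {"xyz": [0, 0.007, 0], "twist": [0, 0, 0], "grip": 1}, {"xyz": [0, 0.007, 0], "twist": [0, 0, 0], "grip": 1}])

```text
clock: 13.28
position: [0.4794, 0.0595, 0.1648]
ee_rot: [-3.126, 0.26, -0.001]
force: [2.5, 12.1, 1.7]
width: 0.432
```

Emit:
jog_arm(moves=[{"xyz": [0, 0, 0], "twist": [0, 0, 0], "grip": -1}, {"xyz": [0, 0, 0], "twist": [0, 0, 0], "grip": -1}, {"xyz": [0, 0, 0], "twist": [0, 0, 0], "grip": -1}, {"xyz": [0, 0, 0], "twist": [0, 0, 0], "grip": -1}])

```text
clock: 13.78
position: [0.4788, 0.0551, 0.1642]
ee_rot: [3.13, -0.266, -0.001]
force: [-0.1, 0.5, -0.2]
width: 0.817
```

Emit:
jog_arm(moves=[{"xyz": [0, 0, 0], "twist": [0, 0, 0], "grip": -1}, {"xyz": [0, 0, -0.3], "twist": [0, 0, 0], "grip": -1}, {"xyz": [0, 0, -1], "twist": [0, 0, 0], "grip": -1}, {"xyz": [0, 0, -1.8], "twist": [0, 0, 0], "grip": -1}, {"xyz": [0, 0, -2.5], "twist": [0, 0, 0], "grip": -1}])

```text
clock: 14.4
position: [0.4791, 0.0555, 0.3162]
ee_rot: [-3.13, 0.265, -0.001]
force: [-0.1, 0.2, -0.8]
width: 1.002
```

Emit:
jog_arm(moves=[{"xyz": [-0.8, 0, 0], "twist": [0, 0, 0], "grip": -1}, {"xyz": [-1, 0, 0], "twist": [0, 0, 0], "grip": -1}, {"xyz": [-1, 0, 0], "twist": [0, 0, 0], "grip": -1}, {"xyz": [-1, 0, 0], "twist": [0, 0, 0], "grip": -1}])

```text
clock: 14.9
position: [0.4209, 0.0653, 0.3143]
ee_rot: [3.13, -0.266, 0.0]
force: [0.2, -0.8, 0.5]
width: 0.997
```

```bash
python3 - <<'E'
from h import *
s=arm.observe();print(s['clock'],s['position'],s['force'])
w=arm.get_image('wrist');a=arm.get_image('side');b=arm.get_image('scene')
cv2.imwrite('pics/v10.png',np.hstack([cv2.resize(w[40:340,120:520],(400,300)),np.vstack([cv2.resize(a[170:290,220:380],(400,300),interpolation=2)])]))
e=np.array([.1685,.9857,0]);P=np.array([.473,.008,.156])+.05*e
print('butted grip expected px',wproj(P+[0,0,.023],s),proj('side',P),proj('scene',P))
for n,i in(('wrist',w),('side',a),('scene',b)):
    h=cv2.cvtColor(i,cv2.COLOR_BGR2HSV);m=cv2.inRange(h,(5,170,110),(17,255,255));c,_=cv2.findContours(m,0,2)
    print(n,[(np.round(k[:,0].mean(0)),cv2.contourArea(k)) for k in c if 80<cv2.contourArea(k)<3000])
E
```

```text
14.9 [0.42086989 0.0652503  0.3142534 ] [ 0.19995653 -0.76241622  0.46216446]
butted grip expected px (np.float64(313.9678191930064), np.float64(153.7066056764283)) [289.46972439 248.16972651] [354.02173454 230.58877151]
wrist [(array([602., 258.]), 612.5), (array([315., 151.]), 931.0), (array([166., 141.]), 260.5), (array([331.,  12.]), 293.0)]
side [(array([288., 248.]), 315.5), (array([429., 226.]), 285.0), (array([451., 173.]), 339.0)]
scene [(array([362., 464.]), 1091.5), (array([218., 428.]), 770.0), (array([130., 373.]), 132.5), (array([356., 229.]), 343.0), (array([127., 186.]), 95.0), (array([277., 158.]), 517.5), (array([172., 151.]), 417.5)]
```

The picture limit is reached, so I'll check numerically. The grip pixels match the expected home and butted spot within 1 to 2 px in all three views. One triangulation, then hand in.

```bash
python3 - <<'E'
from h import *
B={}
for n,c0 in(('scene',(356,229)),('side',(288,248))):
    h=cv2.cvtColor(arm.get_image(n),cv2.COLOR_BGR2HSV);m=cv2.inRange(h,(5,170,110),(17,255,255));c,_=cv2.findContours(m,0,2)
    k=min((k for k in c if cv2.contourArea(k)>80),key=lambda k:np.hypot(*(k[:,0].mean(0)-c0)));M=cv2.moments(k);B[n]=ray(n,M['m10']/M['m00'],M['m01']/M['m00'])
(o1,d1),(o2,d2)=B['scene'],B['side'];t=np.linalg.lstsq(np.c_[d1,-d2],o2-o1,rcond=None)[0]
print((o1+t[0]*d1+o2+t[1]*d2)/2,np.linalg.norm(o1+t[0]*d1-o2-t[1]*d2))
s=arm.observe();print(s['clock'],s['force']);arm.sign_off()
E
```

```text
[0.48043986 0.05904434 0.15891346] 0.0020956535013493096
15.15 [-0.20387521 -0.96380395 -0.27771402]
the job is handed in; nothing more can be done
```

The smallest green caddy now hangs home on the robot-side wall of the pine tote, butted against the blue cleat. I let go and handed the job in at 15.15 s.

- **Hooking:** I set it on the rim about 33 mm clear of the cleat and pressed until the force rose sharply at the expected home height. The highest reading while pressing was 14.5 N, before adding the caddy's 2.7 N weight. I then eased off.
- **Sliding and hold:** It slid along the rim with about 8 N of force, which is above the 3 to 6 N drag you gave. It stopped against the cleat, and I held it with 11 to 12 N for just over a second before opening.
- **Final position:** After release, the two-camera check put the grip at (0.480, 0.059, 0.159). I expected (0.4815, 0.057, 0.156), so it agrees within about 3 to 4 mm, close to the camera error. The grip's pixels matched the butted spot within 2 to 3 px in all three views.

**Checks that fell short:**
- The grip slipped about 9 mm down in the hand during pickup, because the fingers were still closing as I lifted. I measured this and allowed for it.
- One move call was refused for missing keys, so nothing moved.
- I couldn't view the final picture because I had reached the viewing limit, so the last check is numbers only.
- Because of the drag, the push on the cleat itself may have been less than 10 N. I couldn't measure that separately.
- I did not check the bystanders again after release.

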